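# Stand the tall tumbler upside down on the bench block

## Robot

A 6-joint arm with a two-finger parallel gripper is mounted at the origin on the work surface. World frame = base frame: x ahead of the robot, y to its left, z up, the work surface at z = 0. Lengths are in m, angles in rad, forces in N, time in s.
With the tool pointing down it reaches from about 0.225 to 0.725 m from the base axis. Payload 3.1 kg.
Tool frame: the origin (TCP) lies at the very end of the fingers, on their centre line; the grasp point (between the pads) lies 19 mm behind it; z points along the fingers, y is the line along which they close (so a half turn about z gives the same grasp; the last joint's range is limited). The gripper opens to 85 mm and grips with 20 to 120 N. Pads are 22 mm wide; open, the fingers measure 114 mm over their backs; the gripper's body (76 mm by 85 mm) begins 54 mm behind the grasp point. The pads swing forward as they close: fully open they stand 13 mm farther back than shut.
Start: joints at [1.196, 0.048, 0.099, 1.622, 0, 1.443], TCP at [0.128, 0.509, 0.231] pointing down, gripper open.
Joint ranges: [-2.91, 2.91], [-0.99, 1.94], [-1.21, 1.42], [-2.12, 2.29], [-1.49, 1.47], [-3.14, 3.14]. Speed limits (rad/s): [2.79, 2.79, 3.14, 3.14, 3.14, 3.14].

## Interface

Orientations are given as a unit quaternion [w, x, y, z].
In Python, from bench import env, imaging, ticket gives the robot as it stands. The module is installed in compiled form; this text tells all that it offers.
- The arm moves only by the tool apply_moves, never from a script. Its argument "increments" is a list of rows, each an object of numbers: "tx", "ty", "tz": the shift along the tool's x, y, z in mm; "rx", "ry", "rz": the turn, a rotation vector about the tool's x, y, z in degrees; "fingers": the closure, from -1 (fully open) to 1 (shut). In form: [{"tx": .., "ty": .., "tz": .., "rx": .., "ry": .., "rz": .., "fingers": ..}, ...]. A call has 1 to 12 rows; each row shifts and turns the commanded pose from where the row before left it, along the tool's axes as they then stand; what a row does not reach is not made up. A row lasts 1/10 s, in which the tool goes at most 50 mm and 8.59 degrees, less where a joint would pass 70% of its speed; a pose out of reach is approached as far as the arm can. A call with a gripper value outside its range is refused whole. The fingers move at their own pace and stop on an object; the grip force is fixed at half the most. Time passes only in rows, so rows that do not move let the fingers close. It gives the time, the measured TCP pose, the force, the opening and the grip force at its end, in the units of the state.
- env.read_state(): the state, without advancing time (a new reading comes with each control period).
- imaging.read_camera(name): name is "scene" or "side" or "wrist"; returns the picture (480x640x3 uint8, red, green, blue); there is no depth.
- imaging.camera_params(name): a dict with "mtx" (3x3 intrinsics, pixels), "rvec" (rotation vector, rad) and "tvec" (3), from world to camera coordinates, as OpenCV has them. Camera axes: x right, y down, z forward; pixel columns grow to the right and rows downward; lengths in m; the calibration is good to about 2 mm. A picture is of the moment at which its call begins: read the wrist's pose just before it. camera_params takes no time and is no camera call; for the wrist camera it gives the pose at the moment of the call.
- ticket.job_done(): hands the job in; it is judged then, once.
The state is a dict: "time_s": time; "joint_positions": joint angles; "qd": joint speeds; "joint_efforts": joint torques, N m; "tcp_pos": TCP position; "tcp_rot": TCP orientation; "contact_force": force on the tool from outside, world axes, zero at the start; "torque": the same for the moment, N m; "width": finger opening in m; "finger_force": force on a finger pad.
Only numpy, scipy, OpenCV 4.12 (cv2) and the standard library are available. Lean on these libraries where they do the work, as an engineer would, in place of code of your own. Each camera call takes 0.05 s, during which the arm holds its last target. There are 200 camera calls.

## Task

The tall silver tumbler lying on one of the two little wooden rests is ready to have its base stamped: pick it up, turn it mouth down and stand it upside down in the middle of the steel bench block, set down rather than dropped, and let go of it. Leave the short tumbler lying on its own rest.

Things in the scene. Friction and masses are not known exactly. Their poses are not given: they have to be found in the camera images.
- tall_mid (a point): Tall silver tumbler, a straight round cup 48 mm in outside diameter, 68 mm long, wall 3 mm, base 4 mm, about 0.15 kg. It starts lying level on a wooden rest, mouth away from the robot, up to 35 deg to either side. This point is its centre, on its axis, 40 mm above the bench at the start; x runs along its axis out of the mouth (rim at +34 mm, base at -34 mm). A like one standing upright at the far left is not meant.
- rest_a: Wooden rest under the tall tumbler, 50 mm long (x, same way as the tumbler's), 36 mm wide (y), 19 mm high with two rails along x; narrower than the tumbler and fixed to the bench. Origin: centre of its underside.
- short_mid (a point): Short silver tumbler, the same shape and diameter (48 mm) but only 40 mm long; it lies on the other, identical wooden rest and stays there. This point is its centre; x axis along its axis, out of the mouth.
- block_top (a point): Steel bench block, a plain dark slab 100 x 100 mm, 45 mm high, fixed to the bench. This point is the centre of its flat top face, 45 mm above the bench; z up, x and y along its sides.
Not all that is in view belongs to the job. Leave any purple or turquoise look-alike of the part that bears tall_mid alone. Leave any turquoise look-alike of the part that bears block_top alone.

How it is judged:
At the end, for the whole second after the job is handed in: The tall tumbler stands at rest upside down on the bench block, mouth down within 10 degrees, rim on the block (centre 29 to 39 mm above its top), its axis within 20 mm of the middle of the block's top (angle between tall_mid's own x axis and vertical above 2.967 rad and horizontal distance between tall_mid and block_top below 0.02 m and z of tall_mid in the frame of block_top between 0.029 and 0.039 m and linear speed of tall below 0.02 m/s); the robot touches nothing.
It fails at once if the short tumbler is moved more than 20 mm or knocked off its rest (distance of short_mid from where it was at the start of the episode above 0.02 m).
It fails at once if the tall tumbler is dropped (falls free of the fingers at over 0.7 m/s, a drop of about 25 mm) (linear speed of tall above 0.7 m/s and contact force between the fingers and tall below 0.1 N).
It also fails if it takes over 35 s, if anything falls off the work surface, if the arm or the gripper's body presses on something with over 40 N, if the wrist force passes 120 N, or if a joint passes its speed limit or range.

## Working session

There is one attempt and no reset: what is moved stays moved. The work goes in short steps, Python scripts to look and compute and a tool call to move; the robot and the scene stay as the last step left them, time stands still between calls to the robot, and variables do not carry over. Pictures are saved under pics/ and viewed, at most 10 in all, crops included, and the job is handed in when it is done.

Besides the shell and the picture viewer there is one more tool, called as name(argument=value, ...), one argument or row to a line, values as JSON. apply_moves: Moves the arm, as the interface text tells. Its arguments: {"type":"object","properties":{"increments":{"type":"array","items":{"type":"object","properties":{"tx":{"type":"number"},"ty":{"type":"number"},"tz":{"type":"number"},"rx":{"type":"number"},"ry":{"type":"number"},"rz":{"type":"number"},"fingers":{"type":"number"}}}}},"required":["increments"]}

```bash
mkdir -p pics; python3 - <<'E'
from bench import env, imaging
import cv2, numpy as np
s=env.read_state(); print({k:np.round(v,3).tolist() for k,v in s.items()})
for n in ("scene","side"):
    im=imaging.read_camera(n); cv2.imwrite(f"pics/{n}0.png",im[...,::-1])
    p=imaging.camera_params(n); R=cv2.Rodrigues(np.array(p['rvec']))[0]
    print(n,np.round(p['mtx'],1).tolist(),np.round(-R.T@np.array(p['tvec']).ravel(),3),np.round(R[2],2))
E
```

```text
{'time_s': 0.0, 'joint_positions': [1.196, 0.049, 0.098, 1.622, 0.0, 1.443], 'qd': [0.001, -0.002, -0.001, 0.0, 0.001, -0.001], 'joint_efforts': [0.0, -33.878, 32.002, 0.02, -0.0, 0.0], 'tcp_pos': [0.128, 0.509, 0.23], 'tcp_rot': [-0.0, 0.123, 0.992, -0.001], 'contact_force': [-0.317, -0.316, -0.296], 'torque': [0.033, -0.017, -0.005], 'finger_force': 0.0, 'width': 0.085}
scene [[554.0, 0.0, 323.4], [0.0, 554.0, 235.8], [0.0, 0.0, 1.0]] [ 1.158 -0.633  0.653] [-0.6   0.57 -0.57]
side [[435.2, 0.0, 321.8], [0.0, 435.2, 239.9], [0.0, 0.0, 1.0]] [ 0.309 -0.729  0.669] [ 0.25  0.74 -0.63]
```

View pics/scene0.png

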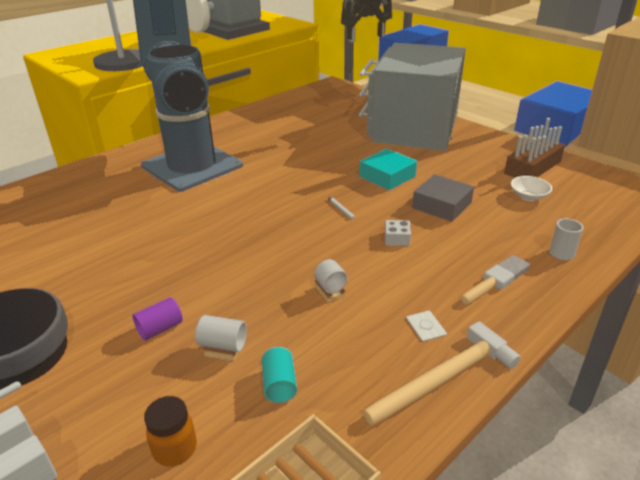

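View pics/side0.png

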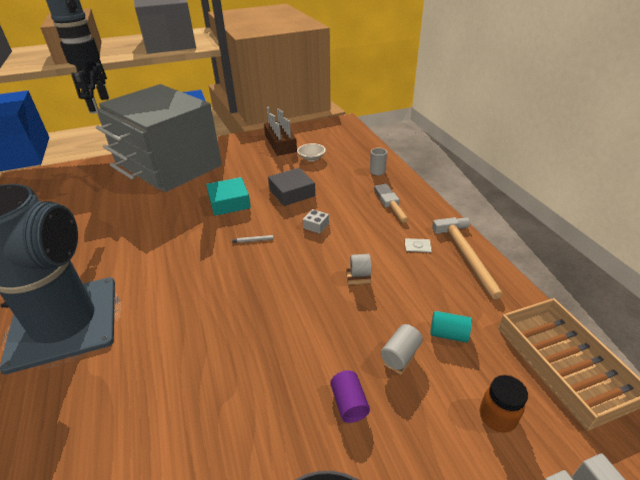

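The scene view shows the tall tumbler at about (221,334), the short one at (331,276), and the dark block's top at (443,190). In the side view they are at (402,347), (360,265) and (292,182). Next I segment them and cast rays.

```bash
cat > h.py <<'E'
import cv2, numpy as np
from bench import env, imaging
def cam(n):
    p=imaging.camera_params(n); R=cv2.Rodrigues(np.array(p['rvec'],float))[0]; t=np.array(p['tvec'],float).ravel()
    return np.array(p['mtx']),R,t
def ray(c,uv):
    K,R,t=c; d=R.T@np.linalg.solve(K,[uv[0],uv[1],1]); return -R.T@t,d/np.linalg.norm(d)
def onz(c,uv,z):
    o,d=ray(c,uv); return o+d*(z-o[2])/d[2]
def tri(rs):
    A=sum(np.eye(3)-np.outer(d,d) for o,d in rs); b=sum((np.eye(3)-np.outer(d,d))@o for o,d in rs)
    return np.linalg.solve(A,b)
def blob(m,uv,r):
    roi=np.zeros_like(m); cv2.circle(roi,uv,r,255,-1); m=cv2.morphologyEx(m&roi,cv2.MORPH_OPEN,np.ones((3,3)))
    cs=cv2.findContours(m,0,2)[0]; return cv2.convexHull(max(cs,key=cv2.contourArea))
def cen(h):
    M=cv2.moments(h); return M['m10']/M['m00'],M['m01']/M['m00']
E
python3 - <<'E'
from h import *
T={"scene":dict(tall=(221,334,36),short=(331,276,24),block=(443,197,42)),"side":dict(tall=(402,347,32),short=(360,265,20),block=(292,186,30))}
R={}; vis=[]
for n in T:
    im=cv2.imread(f"pics/{n}0.png"); hsv=cv2.cvtColor(im,cv2.COLOR_BGR2HSV); c=cam(n)
    for k,(u,v,r) in T[n].items():
        m=cv2.inRange(hsv,(0,0,0),(180,70,120 if k=="block" else 255)) 
        h=blob(m,(u,v),r); ce=cen(h); cv2.drawContours(im,[h],-1,(0,0,255),1)
        R.setdefault(k,[]).append(ray(c,ce)); print(n,k,np.round(ce,1),cv2.contourArea(h),np.round(onz(c,ce,.0225 if k=="block" else .04),4))
        if k!="block":
            (cx,cy),(w,l),a=cv2.minAreaRect(h); b=cv2.boxPoints(((cx,cy),(w,l),a))
            e=[(b[i]+b[(i+1)%4])/2 for i in range(4)]; i=0 if np.linalg.norm(e[0]-e[2])>np.linalg.norm(e[1]-e[3]) else 1
            P=onz(c,e[i],.04); Q=onz(c,e[i+2],.04); print("   axis",np.round(P,4),np.round(Q,4),np.degrees(np.arctan2((Q-P)[1],(Q-P)[0])),np.linalg.norm(Q-P))
        else:
            print("   hull",[ (p[0].tolist(),np.round(onz(c,p[0],.045)[:2],3).tolist()) for p in cv2.approxPolyDP(h,3,True)])
    u,v,r=T[n]["tall"]; x,y,_=T[n]["block"]
    vis.append(np.hstack([cv2.resize(im[q-45:q+45,p-45:p+45],(260,260)) for p,q,_ in T[n].values()]))
for k in R: print(k,np.round(tri(R[k]),4))
cv2.imwrite("pics/v1.png",np.vstack(vis))
E
```

```text
scene tall [220.7 332.7] 1437.0 [ 0.5884 -0.3185  0.04  ]
   axis [ 0.5534 -0.3416  0.04  ] [ 0.6223 -0.2964  0.04  ] 33.26666772291026 0.08237971811773091
scene short [330.4 275.8] 739.0 [ 0.6079 -0.0974  0.04  ]
   axis [ 0.568  -0.0862  0.04  ] [ 0.6451 -0.1081  0.04  ] -15.871130617645381 0.08013933949570026
scene block [442.3 197.1] 1750.5 [0.568  0.291  0.0225]
   hull [([433, 176], [0.518, 0.321]), ([472, 187], [0.609, 0.34]), ([470, 201], [0.64, 0.286]), ([451, 219], [0.653, 0.199]), ([413, 206], [0.568, 0.185]), ([415, 191], [0.531, 0.238])]
side tall [401.2 346.5] 1154.0 [ 0.5882 -0.3223  0.04  ]
   axis [ 0.6307 -0.2948  0.04  ] [ 0.5493 -0.3474  0.04  ] -147.09990302189425 0.0968868569728112
side short [360.4 265. ] 400.5 [ 0.6072 -0.1016  0.04  ]
   axis [ 0.6218 -0.0688  0.04  ] [ 0.5936 -0.1329  0.04  ] -113.72956178047981 0.0700724492317446
side block [291.3 186.1] 1159.0 [0.5677 0.2865 0.0225]
   hull [([300, 169], [0.608, 0.33]), ([313, 182], [0.62, 0.249]), ([314, 195], [0.601, 0.187]), ([283, 204], [0.514, 0.177]), ([271, 191], [0.501, 0.248]), ([269, 177], [0.514, 0.32])]
tall [ 0.5887 -0.32    0.0394]
short [ 0.6081 -0.0985  0.039 ]
block [0.5684 0.2899 0.0218]
```

View pics/v1.png

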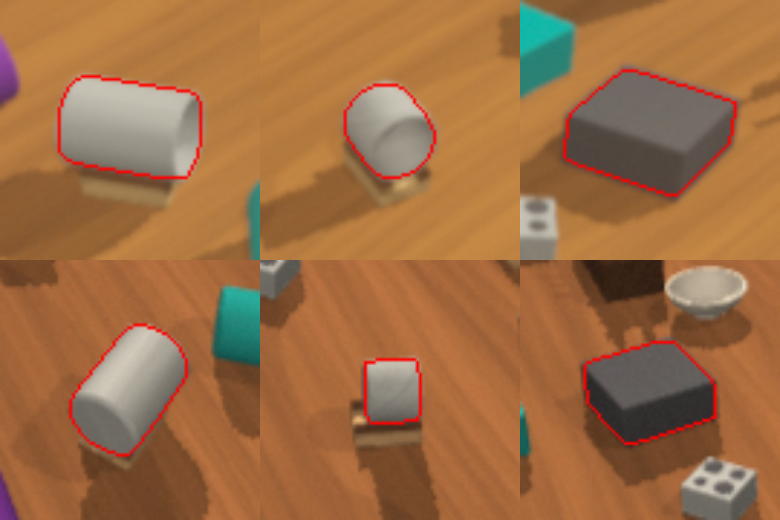

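The overlays show clean outlines: the tall tumbler's mouth is on the far +x side, and the triangulated heights (39, 39 and 22 mm) agree with the given sizes. I'll check the neighbours for clearance and plan the first swing.

```bash
cat > plan.py <<'E'
import numpy as np, json
from scipy.spatial.transform import Rotation as Ro, Slerp
from bench import env
def cur():
    s=env.read_state(); q=s['tcp_rot']; return np.array(s['tcp_pos']),Ro.from_quat([q[1],q[2],q[3],q[0]])
def frame(yaw,tilt):  # tool x along yaw (deg), z down, then tilted about tool y by tilt
    c,s=np.cos(np.radians(yaw)),np.sin(np.radians(yaw))
    return Ro.from_matrix(np.array([[c,s,0],[s,-c,0],[0,0,-1.]]).T)*Ro.from_euler('y',tilt,degrees=True)
def rows(wps,start=None,f=-1):  # wps: (pos,rot,n); rounded tool-frame increments, rounding fed back
    p,R=start or cur()
    for P,Q,n in wps:
        sl=Slerp([0,1],Ro.concatenate([R,Q])); p0=p.copy(); out=[]
        for i in range(1,n+1):
            t=np.round(R.inv().apply(p0+(P-p0)*i/n-p),0); r=np.round((R.inv()*sl(i/n)).as_rotvec(degrees=True),1)
            p=p+R.apply(t/1); R=R*Ro.from_rotvec(r,degrees=True)
            out.append(dict(zip(("tx","ty","tz","rx","ry","rz"),[*t,*r]),fingers=f))
        for o in out: print(json.dumps({k:v for k,v in o.items() if v}),end=",")
        print()
E
sed -i 's#p,R=start or cur()#p,R=start or cur(); p=p*1000#; s#for P,Q,n in wps:#for P,Q,n in wps:\n        P=np.array(P)*1000#' plan.py
python3 - <<'E'
from h import *
from plan import *
for n,l in dict(scene=[((158,318),30,"purple"),((279,374),34,"turq cup"),((388,168),36,"turq blk")],side=[((350,397),32,"purple"),((451,326),30,"turq cup"),((229,196),30,"turq blk")]).items():
    hsv=cv2.cvtColor(cv2.imread(f"pics/{n}0.png"),cv2.COLOR_BGR2HSV)
    for uv,r,k in l:
        lo=(75,80,0),(100,255,255)
        if k=="purple": lo=(125,80,0),(165,255,255)
        h=blob(cv2.inRange(hsv,*lo),uv,r)
        (cx,cy),_,_=cv2.minAreaRect(h); b=h[:,0]; print(n,k,np.round(onz(cam(n),cen(h),.024),3))
p,R=cur()
# swing: yaw of tool x now
print(p,np.degrees(np.arctan2(*R.as_matrix()[[1,0],0])))
a=33.0; mid=([.45,.12,.25],frame((166+a)/2,0),9); end=([.55,-.29,.25],frame(a,0),9)
rows([mid,end])
E
```

```text
scene purple [ 0.47  -0.366  0.024]
scene turq cup [ 0.705 -0.3    0.024]
scene turq blk [0.394 0.308 0.024]
side purple [ 0.47  -0.371  0.024]
side turq cup [ 0.704 -0.304  0.024]
side turq blk [0.392 0.301 0.024]
[0.12806563 0.50855715 0.23020547] 165.86007581496656
{"tx": -45.0, "ty": -33.0, "tz": -2.0, "rz": 7.4, "fingers": -1},{"tx": -49.0, "ty": -27.0, "tz": -2.0, "rz": 7.3, "fingers": -1},{"tx": -53.0, "ty": -21.0, "tz": -2.0, "rz": 7.4, "fingers": -1},{"tx": -54.0, "ty": -13.0, "tz": -3.0, "rz": 7.4, "fingers": -1},{"tx": -56.0, "ty": -7.0, "tz": -2.0, "rx": -0.1, "rz": 7.4, "fingers": -1},{"tx": -56.0, "ty": 1.0, "tz": -2.0, "rz": 7.3, "fingers": -1},{"tx": -55.0, "ty": 7.0, "tz": -2.0, "rz": 7.4, "fingers": -1},{"tx": -54.0, "ty": 15.0, "tz": -2.0, "ry": 0.1, "rz": 7.4, "fingers": -1},{"tx": -52.0, "ty": 22.0, "tz": -2.0, "rz": 7.4, "fingers": -1},
{"tx": -47.0, "ty": 3.0, "rz": 7.4, "fingers": -1},{"tx": -46.0, "ty": 10.0, "rz": 7.4, "fingers": -1},{"tx": -44.0, "ty": 15.0, "rz": 7.4, "fingers": -1},{"tx": -42.0, "ty": 21.0, "rz": 7.3, "fingers": -1},{"tx": -39.0, "ty": 26.0, "rz": 7.4, "fingers": -1},{"tx": -35.0, "ty": 31.0, "rz": 7.4, "fingers": -1},{"tx": -31.0, "ty": 35.0, "tz": -1.0, "rz": 7.4, "fingers": -1},{"tx": -26.0, "ty": 39.0, "rz": 7.4, "fingers": -1},{"tx": -21.0, "ty": 42.0, "rz": 7.4, "fingers": -1},
```

```bash
python3 - <<'E'
from plan import *
a=33.0
rows([([.45,.12,.25],frame(99.5,0),12),([.50,-.30,.25],frame(a,0),12)])
E
```

```text
{"tx": -34.0, "ty": -25.0, "tz": -2.0, "rz": 5.5, "fingers": -1},{"tx": -36.0, "ty": -21.0, "tz": -1.0, "rz": 5.6, "fingers": -1},{"tx": -38.0, "ty": -18.0, "tz": -2.0, "rz": 5.5, "fingers": -1},{"tx": -40.0, "ty": -14.0, "tz": -1.0, "rz": 5.5, "fingers": -1},{"tx": -41.0, "ty": -11.0, "tz": -2.0, "rz": 5.6, "fingers": -1},{"tx": -41.0, "ty": -6.0, "tz": -2.0, "rz": 5.5, "fingers": -1},{"tx": -42.0, "ty": -2.0, "tz": -1.0, "rx": -0.1, "ry": 0.1, "rz": 5.5, "fingers": -1},{"tx": -42.0, "ty": 2.0, "tz": -2.0, "rz": 5.5, "fingers": -1},{"tx": -42.0, "ty": 6.0, "tz": -2.0, "rz": 5.6, "fingers": -1},{"tx": -41.0, "ty": 10.0, "tz": -1.0, "rz": 5.5, "fingers": -1},{"tx": -39.0, "ty": 13.0, "tz": -2.0, "rz": 5.5, "fingers": -1},{"tx": -39.0, "ty": 18.0, "tz": -2.0, "rz": 5.6, "fingers": -1},
{"tx": -35.0, "ty": -2.0, "rz": 5.5, "fingers": -1},{"tx": -35.0, "ty": 2.0, "rz": 5.6, "fingers": -1},{"tx": -35.0, "ty": 5.0, "rz": 5.5, "fingers": -1},{"tx": -34.0, "ty": 9.0, "rz": 5.6, "fingers": -1},{"tx": -34.0, "ty": 12.0, "rz": 5.5, "fingers": -1},{"tx": -32.0, "ty": 14.0, "rz": 5.5, "fingers": -1},{"tx": -30.0, "ty": 18.0, "rz": 5.6, "fingers": -1},{"tx": -28.0, "ty": 21.0, "rz": 5.5, "fingers": -1},{"tx": -27.0, "ty": 23.0, "rz": 5.5, "fingers": -1},{"tx": -24.0, "ty": 26.0, "rz": 5.6, "fingers": -1},{"tx": -21.0, "ty": 28.0, "rz": 5.5, "fingers": -1},{"tx": -19.0, "ty": 30.0, "rz": 5.6, "fingers": -1},
```

apply_moves(
  increments=[
    {"tx":-34,"ty":-25,"tz":-2,"rz":5.5,"fingers":-1},
    {"tx":-36,"ty":-21,"tz":-2,"rz":5.5,"fingers":-1},
    {"tx":-38,"ty":-18,"tz":-2,"rz":5.5,"fingers":-1},
    {"tx":-40,"ty":-14,"tz":-2,"rz":5.5,"fingers":-1},
    {"tx":-41,"ty":-11,"tz":-2,"rz":5.5,"fingers":-1},
    {"tx":-41,"ty":-6,"tz":-2,"rz":5.5,"fingers":-1},
    {"tx":-42,"ty":-2,"tz":-2,"rz":5.5,"fingers":-1},
    {"tx":-42,"ty":2,"tz":-2,"rz":5.5,"fingers":-1},
    {"tx":-42,"ty":6,"tz":-2,"rz":5.5,"fingers":-1},
    {"tx":-41,"ty":10,"tz":-2,"rz":5.5,"fingers":-1},
    {"tx":-39,"ty":13,"tz":-2,"rz":5.5,"fingers":-1},
    {"tx":-39,"ty":18,"tz":-2,"rz":5.5,"fingers":-1},
  ],
)

```text
invalid input at $.increments[0]: expected keys tx, ty, tz, rx, ry, rz, fingers
```

apply_moves(
  increments=[
    {"tx":-35,"ty":-2,"rz":5.5,"fingers":-1},
    {"tx":-35,"ty":2,"rz":5.5,"fingers":-1},
    {"tx":-35,"ty":5,"rz":5.5,"fingers":-1},
    {"tx":-34,"ty":9,"rz":5.5,"fingers":-1},
    {"tx":-34,"ty":12,"rz":5.5,"fingers":-1},
    {"tx":-32,"ty":14,"rz":5.5,"fingers":-1},
    {"tx":-30,"ty":18,"rz":5.5,"fingers":-1},
    {"tx":-28,"ty":21,"rz":5.5,"fingers":-1},
    {"tx":-27,"ty":23,"rz":5.5,"fingers":-1},
    {"tx":-24,"ty":26,"rz":5.5,"fingers":-1},
    {"tx":-21,"ty":28,"rz":5.5,"fingers":-1},
    {"tx":-19,"ty":30,"rz":5.5,"fingers":-1},
  ],
)

```text
invalid input at $.increments[0]: expected keys tx, ty, tz, rx, ry, rz, fingers
```

```bash
python3 - <<'E'
from plan import *
import cv2
from bench import imaging
cv2.imwrite("pics/w1.png",imaging.read_camera("wrist")[...,::-1])
p,R=cur(); s=env.read_state(); print(s['time_s'],p,R.as_matrix().round(3).tolist(),np.round(s['joint_positions'],2))
a=33.0; c=np.array([.5887,-.320,.040]); Q=frame(a,40); z=Q.as_matrix()[:,2]; g=c+.019*z
print("pre",g-.11*z,"grasp",g)
rows([(g-.11*z,Q,10),(g,Q,6)])
E
```

```text
0.15 [0.12808493 0.50863937 0.23037246] [[-0.97, 0.244, -0.001], [0.244, 0.97, -0.002], [0.0, -0.002, -1.0]] [ 1.2   0.05  0.1   1.62 -0.    1.44]
pre [ 0.53964308 -0.35185794  0.10971004] grasp [ 0.59894265 -0.31334834  0.02544516]
{"tx": -61.0, "ty": -73.0, "tz": 12.0, "rx": -4.6, "ry": 2.0, "rz": 12.6, "fingers": -1},{"tx": -76.0, "ty": -59.0, "tz": 5.0, "rx": -4.6, "ry": 2.0, "rz": 12.7, "fingers": -1},{"tx": -87.0, "ty": -41.0, "tz": -3.0, "rx": -4.6, "ry": 2.1, "rz": 12.6, "fingers": -1},{"tx": -94.0, "ty": -21.0, "tz": -8.0, "rx": -4.6, "ry": 2.0, "rz": 12.6, "fingers": -1},{"tx": -95.0, "ty": 1.0, "tz": -12.0, "rx": -4.6, "ry": 2.0, "rz": 12.6, "fingers": -1},{"tx": -92.0, "ty": 23.0, "tz": -15.0, "rx": -4.6, "ry": 2.0, "rz": 12.7, "fingers": -1},{"tx": -84.0, "ty": 44.0, "tz": -15.0, "rx": -4.6, "ry": 2.0, "rz": 12.6, "fingers": -1},{"tx": -72.0, "ty": 62.0, "tz": -13.0, "rx": -4.6, "ry": 2.1, "rz": 12.6, "fingers": -1},{"tx": -56.0, "ty": 78.0, "tz": -11.0, "rx": -4.6, "ry": 2.0, "rz": 12.6, "fingers": -1},{"tx": -38.0, "ty": 88.0, "tz": -5.0, "rx": -4.6, "ry": 2.0, "rz": 12.7, "fingers": -1},
{"tz": 18.0, "fingers": -1},{"tz": 19.0, "fingers": -1},{"tz": 18.0, "fingers": -1},{"tz": 18.0, "fingers": -1},{"tz": 19.0, "fingers": -1},{"tz": 18.0, "rz": -0.1, "fingers": -1},
```

View pics/w1.png

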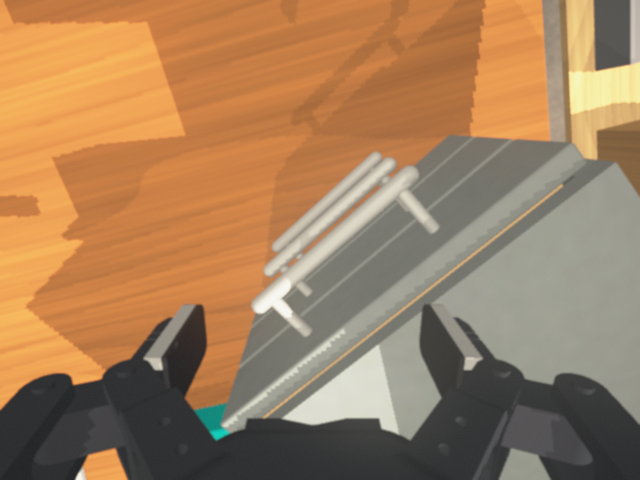

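Every row needs all the keys. The wrist view shows the drawer cabinet directly below the gripper (right half, handles near (335,240)), so I raise the tool first.

apply_moves(
  increments=[
    {"tx":0,"ty":0,"tz":-40,"rx":0,"ry":0,"rz":0,"fingers":-1},
    {"tx":-34,"ty":-25,"tz":0,"rx":0,"ry":0,"rz":5.5,"fingers":-1},
    {"tx":-36,"ty":-21,"tz":0,"rx":0,"ry":0,"rz":5.5,"fingers":-1},
    {"tx":-38,"ty":-18,"tz":0,"rx":0,"ry":0,"rz":5.5,"fingers":-1},
    {"tx":-40,"ty":-14,"tz":0,"rx":0,"ry":0,"rz":5.5,"fingers":-1},
    {"tx":-41,"ty":-11,"tz":0,"rx":0,"ry":0,"rz":5.5,"fingers":-1},
    {"tx":-41,"ty":-6,"tz":0,"rx":0,"ry":0,"rz":5.5,"fingers":-1},
    {"tx":-42,"ty":-2,"tz":0,"rx":0,"ry":0,"rz":5.5,"fingers":-1},
    {"tx":-42,"ty":2,"tz":0,"rx":0,"ry":0,"rz":5.5,"fingers":-1},
    {"tx":-42,"ty":6,"tz":0,"rx":0,"ry":0,"rz":5.5,"fingers":-1},
    {"tx":-41,"ty":10,"tz":0,"rx":0,"ry":0,"rz":5.5,"fingers":-1},
    {"tx":-39,"ty":13,"tz":0,"rx":0,"ry":0,"rz":5.5,"fingers":-1},
  ],
)

```text
time_s: 1.35
tcp_pos: [0.4247, 0.1524, 0.271]
tcp_rot: [-0.0, 0.608, 0.794, -0.0]
contact_force: [0.6, 0.4, -0.1]
width: 0.0854
finger_force: 0.0
```

```bash
sed -i 's/{k:v for k,v in o.items() if v}/{k:float(v)+0 for k,v in o.items()}/' plan.py; python3 - <<'E'
from plan import *
s=env.read_state(); print(cur()[0],np.round(s['joint_positions'],2),s['time_s'])
rows([([.50,-.33,.23],frame(33,0),12)])
E
```

```text
[0.42470602 0.15244769 0.27103047] [ 0.2  -0.13  0.01  1.71  0.    1.5 ] 1.35
{"tx": -40.0, "ty": -4.0, "tz": 3.0, "rx": 0.0, "ry": 0.0, "rz": 6.0, "fingers": -1.0},{"tx": -41.0, "ty": -1.0, "tz": 4.0, "rx": 0.0, "ry": 0.0, "rz": 6.0, "fingers": -1.0},{"tx": -41.0, "ty": 5.0, "tz": 3.0, "rx": 0.0, "ry": 0.0, "rz": 6.0, "fingers": -1.0},{"tx": -40.0, "ty": 8.0, "tz": 4.0, "rx": 0.0, "ry": 0.0, "rz": 6.0, "fingers": -1.0},{"tx": -38.0, "ty": 12.0, "tz": 3.0, "rx": 0.0, "ry": 0.0, "rz": 6.0, "fingers": -1.0},{"tx": -38.0, "ty": 17.0, "tz": 3.0, "rx": 0.0, "ry": 0.0, "rz": 6.1, "fingers": -1.0},{"tx": -35.0, "ty": 20.0, "tz": 4.0, "rx": 0.0, "ry": 0.0, "rz": 6.0, "fingers": -1.0},{"tx": -33.0, "ty": 24.0, "tz": 3.0, "rx": 0.0, "ry": 0.0, "rz": 6.0, "fingers": -1.0},{"tx": -30.0, "ty": 27.0, "tz": 4.0, "rx": 0.0, "ry": 0.0, "rz": 6.0, "fingers": -1.0},{"tx": -28.0, "ty": 30.0, "tz": 3.0, "rx": 0.0, "ry": 0.0, "rz": 6.0, "fingers": -1.0},{"tx": -24.0, "ty": 33.0, "tz": 4.0, "rx": 0.0, "ry": 0.0, "rz": 6.0, "fingers": -1.0},{"tx": -20.0, "ty": 35.0, "tz": 3.0, "rx": 0.0, "ry": 0.0, "rz": 6.0, "fingers": -1.0},
```

apply_moves(
  increments=[
    {"tx":-40,"ty":-4,"tz":3,"rx":0,"ry":0,"rz":6,"fingers":-1},
    {"tx":-41,"ty":0,"tz":3,"rx":0,"ry":0,"rz":6,"fingers":-1},
    {"tx":-41,"ty":5,"tz":3,"rx":0,"ry":0,"rz":6,"fingers":-1},
    {"tx":-40,"ty":8,"tz":3,"rx":0,"ry":0,"rz":6,"fingers":-1},
    {"tx":-38,"ty":12,"tz":3,"rx":0,"ry":0,"rz":6,"fingers":-1},
    {"tx":-38,"ty":17,"tz":3,"rx":0,"ry":0,"rz":6,"fingers":-1},
    {"tx":-35,"ty":20,"tz":3,"rx":0,"ry":0,"rz":6,"fingers":-1},
    {"tx":-33,"ty":24,"tz":3,"rx":0,"ry":0,"rz":6,"fingers":-1},
    {"tx":-30,"ty":27,"tz":3,"rx":0,"ry":0,"rz":6,"fingers":-1},
    {"tx":-28,"ty":30,"tz":3,"rx":0,"ry":0,"rz":6,"fingers":-1},
    {"tx":-24,"ty":33,"tz":3,"rx":0,"ry":0,"rz":6,"fingers":-1},
    {"tx":-20,"ty":35,"tz":3,"rx":0,"ry":0,"rz":6,"fingers":-1},
  ],
)

```text
time_s: 2.55
tcp_pos: [0.5026, -0.3295, 0.2346]
tcp_rot: [-0.0, 0.959, 0.285, -0.0]
contact_force: [0.9, -0.4, 0.0]
width: 0.085
finger_force: 0.0
```

```bash
python3 - <<'E'
from plan import *
from h import *
im=imaging.read_camera("wrist")[...,::-1].copy(); K,R,t=cam("wrist")
a=np.radians(33); C=np.array([.5887,-.32,.04]); A=np.array([np.cos(a),np.sin(a),0])
for P in (C,C+.034*A,C-.034*A):
    q=K@(R@P+t); cv2.circle(im,tuple(int(v) for v in q[:2]/q[2]),4,(0,0,255),-1); print(q[:2]/q[2])
cv2.imwrite("pics/w2.png",im)
s=env.read_state(); print(cur()[0],np.round(s['joint_positions'],2),s['time_s'])
Q=frame(33,40); z=Q.as_matrix()[:,2]; g=C+.019*z
rows([(g-.11*z,Q,8),(g,Q,6)])
E
```

```text
[351.39225263 118.16922417]
[352.44533194  75.14255044]
[350.4048681  158.51174284]
[ 0.50266489 -0.33594827  0.23163891] [-0.7   0.26  0.34  1.65 -0.    1.87] 2.6
{"tx": 3.0, "ty": 4.0, "tz": 15.0, "rx": 0.0, "ry": 5.0, "rz": 0.0, "fingers": -1.0},{"tx": 1.0, "ty": 4.0, "tz": 16.0, "rx": 0.1, "ry": 5.1, "rz": -0.1, "fingers": -1.0},{"tx": 1.0, "ty": 4.0, "tz": 15.0, "rx": 0.0, "ry": 5.0, "rz": 0.0, "fingers": -1.0},{"tx": -2.0, "ty": 5.0, "tz": 16.0, "rx": 0.0, "ry": 5.0, "rz": -0.1, "fingers": -1.0},{"tx": -2.0, "ty": 4.0, "tz": 15.0, "rx": 0.0, "ry": 5.0, "rz": 0.0, "fingers": -1.0},{"tx": -4.0, "ty": 4.0, "tz": 15.0, "rx": 0.1, "ry": 5.1, "rz": 0.0, "fingers": -1.0},{"tx": -5.0, "ty": 4.0, "tz": 15.0, "rx": 0.0, "ry": 5.0, "rz": -0.1, "fingers": -1.0},{"tx": -7.0, "ty": 4.0, "tz": 14.0, "rx": 0.0, "ry": 5.0, "rz": 0.0, "fingers": -1.0},
{"tx": 0.0, "ty": 0.0, "tz": 18.0, "rx": 0.0, "ry": 0.0, "rz": 0.0, "fingers": -1.0},{"tx": 0.0, "ty": 0.0, "tz": 19.0, "rx": 0.0, "ry": 0.0, "rz": 0.0, "fingers": -1.0},{"tx": 0.0, "ty": 0.0, "tz": 18.0, "rx": 0.0, "ry": 0.0, "rz": 0.0, "fingers": -1.0},{"tx": 0.0, "ty": 0.0, "tz": 18.0, "rx": 0.0, "ry": 0.0, "rz": 0.0, "fingers": -1.0},{"tx": 0.0, "ty": 0.0, "tz": 18.0, "rx": 0.0, "ry": 0.0, "rz": 0.0, "fingers": -1.0},{"tx": 0.0, "ty": 0.0, "tz": 19.0, "rx": 0.0, "ry": 0.0, "rz": 0.0, "fingers": -1.0},
```

View pics/w2.png

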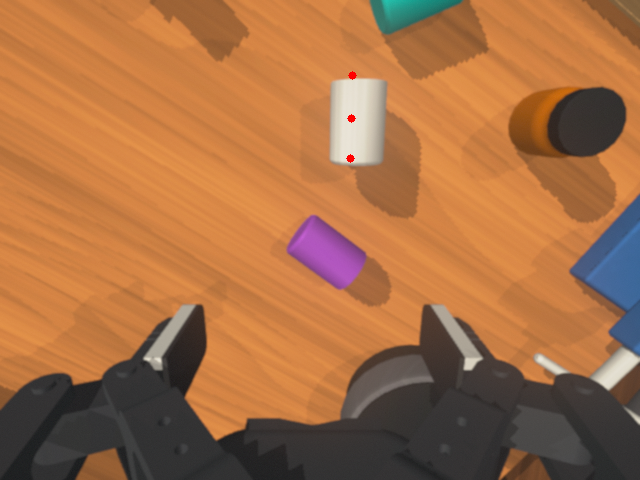

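The wrist view shows the tall tumbler at about (358,121), with its axis vertical in the picture as predicted, and the purple one clear below it at (327,252). The arm was still settling during the shot, so I re-measure.

```bash
python3 - <<'E'
from plan import *
from h import *
c=cam("wrist"); im=imaging.read_camera("wrist")[...,::-1].copy(); K,R,t=c
hsv=cv2.cvtColor(im,cv2.COLOR_BGR2HSV)
h=blob(cv2.inRange(hsv,(0,0,120),(180,60,255)),(357,120),55); ce=cen(h); r=cv2.minAreaRect(h); print(ce,r)
print(onz(c,ce,.04)); b=cv2.boxPoints(r); e=[(b[i]+b[(i+1)%4])/2 for i in range(4)]
i=0 if np.linalg.norm(e[0]-e[2])>np.linalg.norm(e[1]-e[3]) else 1
d=onz(c,e[i],.04)-onz(c,e[i+2],.04); print(np.degrees(np.arctan2(d[1],d[0])),np.linalg.norm(d))
s=env.read_state(); print(cur()[0],np.round(s['joint_positions'],2),s['time_s'])
E
```

```text
(350.5804129013298, 115.82488428476967) ((351.0, 116.5), (87.0, 54.0), 90.0)
[ 0.58989973 -0.31833144  0.04      ]
34.45776649804777 0.07096531658585123
[ 0.50207498 -0.33238078  0.23177584] [-0.7   0.26  0.33  1.65 -0.    1.87] 2.65
```

```bash
python3 - <<'E'
from plan import *
C=np.array([.589,-.319,.04])
Q=frame(33.5,40); z=Q.as_matrix()[:,2]; g=C+.019*z
print(cur()[0], g-.11*z,g)
rows([(g-.11*z,Q,8)])
E
```

```text
[ 0.50207498 -0.33238078  0.23177584] [ 0.54022296 -0.35128482  0.10971004] [ 0.59918422 -0.31225921  0.02544516]
{"tx": 3.0, "ty": 5.0, "tz": 15.0, "rx": 0.0, "ry": 5.0, "rz": -0.1, "fingers": -1.0},{"tx": 1.0, "ty": 4.0, "tz": 16.0, "rx": 0.0, "ry": 5.0, "rz": 0.0, "fingers": -1.0},{"tx": 0.0, "ty": 5.0, "tz": 15.0, "rx": 0.0, "ry": 5.1, "rz": -0.1, "fingers": -1.0},{"tx": -1.0, "ty": 4.0, "tz": 16.0, "rx": 0.0, "ry": 5.0, "rz": -0.1, "fingers": -1.0},{"tx": -3.0, "ty": 5.0, "tz": 15.0, "rx": 0.0, "ry": 5.0, "rz": 0.0, "fingers": -1.0},{"tx": -4.0, "ty": 5.0, "tz": 15.0, "rx": 0.0, "ry": 5.0, "rz": -0.1, "fingers": -1.0},{"tx": -5.0, "ty": 4.0, "tz": 14.0, "rx": 0.0, "ry": 5.0, "rz": -0.1, "fingers": -1.0},{"tx": -7.0, "ty": 5.0, "tz": 14.0, "rx": 0.0, "ry": 5.0, "rz": 0.0, "fingers": -1.0},
```

apply_moves(
  increments=[
    {"tx":3,"ty":5,"tz":15,"rx":0,"ry":5,"rz":0,"fingers":-1},
    {"tx":1,"ty":4,"tz":16,"rx":0,"ry":5,"rz":0,"fingers":-1},
    {"tx":0,"ty":5,"tz":15,"rx":0,"ry":5,"rz":0,"fingers":-1},
    {"tx":-1,"ty":4,"tz":16,"rx":0,"ry":5,"rz":0,"fingers":-1},
    {"tx":-3,"ty":5,"tz":15,"rx":0,"ry":5,"rz":0,"fingers":-1},
    {"tx":-4,"ty":5,"tz":15,"rx":0,"ry":5,"rz":0,"fingers":-1},
    {"tx":-5,"ty":4,"tz":14,"rx":0,"ry":5,"rz":0,"fingers":-1},
    {"tx":-7,"ty":5,"tz":14,"rx":0,"ry":5,"rz":0,"fingers":-1},
    {"tx":0,"ty":0,"tz":0,"rx":0,"ry":0,"rz":0,"fingers":-1},
    {"tx":0,"ty":0,"tz":0,"rx":0,"ry":0,"rz":0,"fingers":-1},
  ],
)

```text
time_s: 3.65
tcp_pos: [0.5403, -0.3463, 0.1128]
tcp_rot: [-0.099, 0.9, 0.269, 0.327]
contact_force: [0.4, -0.3, 0.4]
width: 0.0853
finger_force: 0.0
```

```bash
python3 - <<'E'
from plan import *
C=np.array([.589,-.319,.04])
Q=frame(33.5,40); z=Q.as_matrix()[:,2]; g=C+.019*z
p,R=cur(); print(p, g-.11*z,"err tool",R.inv().apply(g-p)*1000, (R.inv()*Q).as_rotvec(degrees=True), np.round(env.read_state()['joint_positions'],2))
E
```

```text
[ 0.54028685 -0.34632178  0.112843  ] [ 0.54022296 -0.35128482  0.10971004] err tool [ -4.03514069   4.15623603 110.60734432] [-0.01988853  0.05350703 -0.20281532] [-1.    0.26 -0.05  1.28  0.7   1.55]
```

apply_moves(
  increments=[
    {"tx":-4,"ty":4,"tz":14,"rx":0,"ry":0,"rz":0,"fingers":-1},
    {"tx":0,"ty":0,"tz":20,"rx":0,"ry":0,"rz":0,"fingers":-1},
    {"tx":0,"ty":0,"tz":20,"rx":0,"ry":0,"rz":0,"fingers":-1},
    {"tx":0,"ty":0,"tz":20,"rx":0,"ry":0,"rz":0,"fingers":-1},
    {"tx":0,"ty":0,"tz":18,"rx":0,"ry":0,"rz":0,"fingers":-1},
    {"tx":0,"ty":0,"tz":12,"rx":0,"ry":0,"rz":0,"fingers":-1},
    {"tx":0,"ty":0,"tz":6,"rx":0,"ry":0,"rz":0,"fingers":-1},
    {"tx":0,"ty":0,"tz":0,"rx":0,"ry":0,"rz":0,"fingers":-1},
    {"tx":0,"ty":0,"tz":0,"rx":0,"ry":0,"rz":0,"fingers":-1},
  ],
)

```text
time_s: 4.55
tcp_pos: [0.5999, -0.3138, 0.0278]
tcp_rot: [-0.097, 0.9, 0.27, 0.328]
contact_force: [0.2, -0.7, -0.3]
width: 0.0855
finger_force: 0.0
```

```bash
python3 - <<'E'
from plan import *
from h import *
C=np.array([.589,-.319,.04])
Q=frame(33.5,40); z=Q.as_matrix()[:,2]; g=C+.019*z
p,R=cur(); print("err tool",R.inv().apply(g-p)*1000, env.read_state()['contact_force'])
a=imaging.read_camera("scene")[...,::-1][240:420,120:320]; b=imaging.read_camera("wrist")[...,::-1]
cv2.imwrite("pics/g1.png",np.hstack([cv2.resize(a,(400,360)),cv2.resize(b,(400,360))]))
E
```

```text
err tool [-1.27461159 -1.7170626   1.94519432] [ 0.23324338 -0.67882758 -0.33878838]
```

View pics/g1.png

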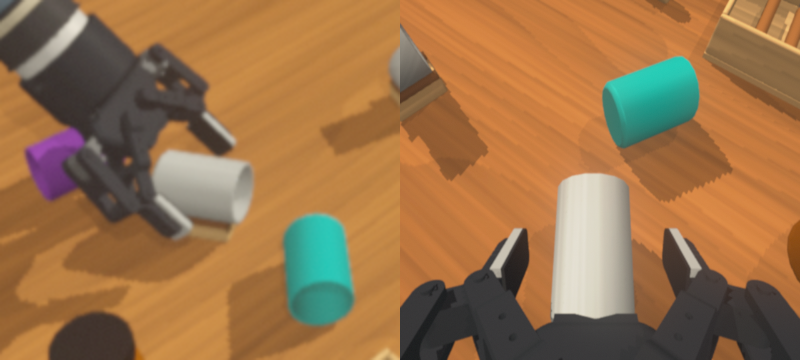

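The open fingers straddle the tall tumbler centrally (wrist crop: cup at x≈593, pad midline ≈597), and the purple one is untouched. Now I close the fingers.

apply_moves(
  increments=[
    {"tx":-1,"ty":-1,"tz":2,"rx":0,"ry":0,"rz":0,"fingers":1},
    {"tx":0,"ty":0,"tz":0,"rx":0,"ry":0,"rz":0,"fingers":1},
    {"tx":0,"ty":0,"tz":0,"rx":0,"ry":0,"rz":0,"fingers":1},
    {"tx":0,"ty":0,"tz":0,"rx":0,"ry":0,"rz":0,"fingers":1},
    {"tx":0,"ty":0,"tz":0,"rx":0,"ry":0,"rz":0,"fingers":1},
    {"tx":0,"ty":0,"tz":0,"rx":0,"ry":0,"rz":0,"fingers":1},
    {"tx":0,"ty":0,"tz":0,"rx":0,"ry":0,"rz":0,"fingers":1},
    {"tx":0,"ty":0,"tz":0,"rx":0,"ry":0,"rz":0,"fingers":1},
    {"tx":0,"ty":0,"tz":0,"rx":0,"ry":0,"rz":0,"fingers":1},
    {"tx":0,"ty":0,"tz":0,"rx":0,"ry":0,"rz":0,"fingers":1},
  ],
)

```text
time_s: 5.65
tcp_pos: [0.5994, -0.3126, 0.0248]
tcp_rot: [-0.098, 0.9, 0.27, 0.328]
contact_force: [-3.8, -0.6, 4.3]
width: 0.047
finger_force: 61.8
```

```bash
python3 - <<'E'
from plan import *
p,R=cur(); Q=R*Ro.from_euler('y',0)
P=p+[0,0,.18]
rows([(P,R,9)],f=1)
E
```

```text
{"tx": 13.0, "ty": 0.0, "tz": -15.0, "rx": 0.0, "ry": 0.0, "rz": 0.0, "fingers": 1.0},{"tx": 13.0, "ty": 0.0, "tz": -16.0, "rx": 0.0, "ry": 0.0, "rz": 0.0, "fingers": 1.0},{"tx": 13.0, "ty": 0.0, "tz": -15.0, "rx": 0.0, "ry": 0.0, "rz": 0.0, "fingers": 1.0},{"tx": 12.0, "ty": 0.0, "tz": -15.0, "rx": 0.0, "ry": 0.0, "rz": 0.0, "fingers": 1.0},{"tx": 13.0, "ty": 0.0, "tz": -16.0, "rx": 0.0, "ry": 0.0, "rz": 0.0, "fingers": 1.0},{"tx": 13.0, "ty": 0.0, "tz": -15.0, "rx": 0.0, "ry": 0.0, "rz": 0.0, "fingers": 1.0},{"tx": 13.0, "ty": 0.0, "tz": -15.0, "rx": 0.0, "ry": 0.0, "rz": 0.0, "fingers": 1.0},{"tx": 13.0, "ty": 0.0, "tz": -16.0, "rx": 0.0, "ry": 0.0, "rz": 0.0, "fingers": 1.0},{"tx": 13.0, "ty": 0.0, "tz": -15.0, "rx": 0.0, "ry": 0.0, "rz": 0.0, "fingers": 1.0},
```

apply_moves(
  increments=[
    {"tx":6,"ty":0,"tz":-8,"rx":0,"ry":0,"rz":0,"fingers":1},
    {"tx":13,"ty":0,"tz":-15,"rx":0,"ry":0,"rz":0,"fingers":1},
    {"tx":13,"ty":0,"tz":-15,"rx":0,"ry":0,"rz":0,"fingers":1},
    {"tx":13,"ty":0,"tz":-15,"rx":0,"ry":0,"rz":0,"fingers":1},
    {"tx":13,"ty":0,"tz":-15,"rx":0,"ry":0,"rz":0,"fingers":1},
    {"tx":13,"ty":0,"tz":-15,"rx":0,"ry":0,"rz":0,"fingers":1},
    {"tx":13,"ty":0,"tz":-15,"rx":0,"ry":0,"rz":0,"fingers":1},
    {"tx":13,"ty":0,"tz":-15,"rx":0,"ry":0,"rz":0,"fingers":1},
    {"tx":13,"ty":0,"tz":-15,"rx":0,"ry":0,"rz":0,"fingers":1},
    {"tx":13,"ty":0,"tz":-15,"rx":0,"ry":0,"rz":0,"fingers":1},
  ],
)

```text
time_s: 6.65
tcp_pos: [0.6011, -0.3098, 0.213]
tcp_rot: [-0.099, 0.9, 0.27, 0.327]
contact_force: [-0.4, 1.0, -1.5]
width: 0.0475
finger_force: 61.7
```

```bash
python3 - <<'E'
from plan import *
print(env.read_state()['finger_force'],np.round(env.read_state()['joint_positions'],2))
# swing left about base at tilt ~0 first: wp1 carry tilt 40->0, then swing, then tilt to -50 at block
p,R=cur()
rows([([.60,-.15,.26],frame(50,0),9),([.60,.25,.26],frame(117,0),12),([.60,.25,.26],frame(117,-50),9)],f=1)
E
```

```text
61.71269282698631 [-0.88  0.23  0.11  1.37  0.69  1.71]
{"tx": 11.0, "ty": -15.0, "tz": 2.0, "rx": 0.6, "ry": -4.4, "rz": -1.8, "fingers": 1.0},{"tx": 11.0, "ty": -14.0, "tz": 2.0, "rx": 0.7, "ry": -4.4, "rz": -1.7, "fingers": 1.0},{"tx": 12.0, "ty": -15.0, "tz": 1.0, "rx": 0.6, "ry": -4.4, "rz": -1.8, "fingers": 1.0},{"tx": 12.0, "ty": -13.0, "tz": 0.0, "rx": 0.6, "ry": -4.5, "rz": -1.8, "fingers": 1.0},{"tx": 13.0, "ty": -14.0, "tz": -1.0, "rx": 0.7, "ry": -4.4, "rz": -1.8, "fingers": 1.0},{"tx": 13.0, "ty": -13.0, "tz": -2.0, "rx": 0.6, "ry": -4.4, "rz": -1.7, "fingers": 1.0},{"tx": 13.0, "ty": -12.0, "tz": -2.0, "rx": 0.6, "ry": -4.4, "rz": -1.8, "fingers": 1.0},{"tx": 14.0, "ty": -13.0, "tz": -4.0, "rx": 0.6, "ry": -4.4, "rz": -1.8, "fingers": 1.0},{"tx": 13.0, "ty": -12.0, "tz": -4.0, "rx": 0.7, "ry": -4.4, "rz": -1.7, "fingers": 1.0},
{"tx": 26.0, "ty": -21.0, "tz": 0.0, "rx": 0.0, "ry": 0.0, "rz": -5.6, "fingers": 1.0},{"tx": 27.0, "ty": -19.0, "tz": 0.0, "rx": 0.0, "ry": 0.0, "rz": -5.6, "fingers": 1.0},{"tx": 29.0, "ty": -16.0, "tz": 0.0, "rx": 0.0, "ry": 0.0, "rz": -5.6, "
[... 845 characters left out ...]
 "rz": 0.0, "fingers": 1.0},{"tx": 0.0, "ty": 0.0, "tz": 0.0, "rx": 0.0, "ry": -5.5, "rz": 0.0, "fingers": 1.0},{"tx": 0.0, "ty": 0.0, "tz": 0.0, "rx": 0.0, "ry": -5.6, "rz": 0.0, "fingers": 1.0},{"tx": 0.0, "ty": 0.0, "tz": 0.0, "rx": 0.0, "ry": -5.5, "rz": 0.0, "fingers": 1.0},{"tx": 0.0, "ty": 0.0, "tz": 0.0, "rx": 0.0, "ry": -5.6, "rz": 0.0, "fingers": 1.0},{"tx": 0.0, "ty": 0.0, "tz": 0.0, "rx": 0.0, "ry": -5.6, "rz": 0.0, "fingers": 1.0},{"tx": 0.0, "ty": 0.0, "tz": 0.0, "rx": 0.0, "ry": -5.5, "rz": 0.0, "fingers": 1.0},{"tx": 0.0, "ty": 0.0, "tz": 0.0, "rx": 0.0, "ry": -5.6, "rz": 0.0, "fingers": 1.0},{"tx": 0.0, "ty": 0.0, "tz": 0.0, "rx": 0.0, "ry": -5.5, "rz": 0.0, "fingers": 1.0},
```

apply_moves(
  increments=[
    {"tx":11,"ty":-15,"tz":2,"rx":0.6,"ry":-4.4,"rz":-1.8,"fingers":1},
    {"tx":11,"ty":-14,"tz":2,"rx":0.6,"ry":-4.4,"rz":-1.8,"fingers":1},
    {"tx":12,"ty":-15,"tz":1,"rx":0.6,"ry":-4.4,"rz":-1.8,"fingers":1},
    {"tx":12,"ty":-13,"tz":0,"rx":0.6,"ry":-4.4,"rz":-1.8,"fingers":1},
    {"tx":13,"ty":-14,"tz":-1,"rx":0.6,"ry":-4.4,"rz":-1.8,"fingers":1},
    {"tx":13,"ty":-13,"tz":-2,"rx":0.6,"ry":-4.4,"rz":-1.8,"fingers":1},
    {"tx":13,"ty":-12,"tz":-2,"rx":0.6,"ry":-4.4,"rz":-1.8,"fingers":1},
    {"tx":14,"ty":-13,"tz":-4,"rx":0.6,"ry":-4.4,"rz":-1.8,"fingers":1},
    {"tx":13,"ty":-12,"tz":-4,"rx":0.6,"ry":-4.4,"rz":-1.8,"fingers":1},
  ],
)

```text
time_s: 7.55
tcp_pos: [0.5993, -0.1492, 0.2597]
tcp_rot: [0.003, 0.905, 0.424, 0.001]
contact_force: [-0.1, -0.6, -2.0]
width: 0.0473
finger_force: 61.7
```

apply_moves(
  increments=[
    {"tx":26,"ty":-21,"tz":0,"rx":0,"ry":0,"rz":-5.6,"fingers":1},
    {"tx":27,"ty":-19,"tz":0,"rx":0,"ry":0,"rz":-5.6,"fingers":1},
    {"tx":29,"ty":-16,"tz":0,"rx":0,"ry":0,"rz":-5.6,"fingers":1},
    {"tx":31,"ty":-13,"tz":0,"rx":0,"ry":0,"rz":-5.6,"fingers":1},
    {"tx":32,"ty":-10,"tz":0,"rx":0,"ry":0,"rz":-5.6,"fingers":1},
    {"tx":32,"ty":-7,"tz":0,"rx":0,"ry":0,"rz":-5.6,"fingers":1},
    {"tx":34,"ty":-4,"tz":0,"rx":0,"ry":0,"rz":-5.6,"fingers":1},
    {"tx":33,"ty":-1,"tz":0,"rx":0,"ry":0,"rz":-5.6,"fingers":1},
    {"tx":33,"ty":3,"tz":0,"rx":0,"ry":0,"rz":-5.6,"fingers":1},
    {"tx":33,"ty":6,"tz":0,"rx":0,"ry":0,"rz":-5.6,"fingers":1},
    {"tx":32,"ty":9,"tz":0,"rx":0,"ry":0,"rz":-5.6,"fingers":1},
    {"tx":31,"ty":12,"tz":0,"rx":0,"ry":0,"rz":-5.6,"fingers":1},
  ],
)

```text
time_s: 8.75
tcp_pos: [0.5972, 0.251, 0.2568]
tcp_rot: [0.003, 0.518, 0.855, -0.001]
contact_force: [0.0, 0.5, -0.4]
width: 0.0475
finger_force: 61.9
```

```bash
python3 - <<'E'
from plan import *
from h import *
S,D=cam("scene"),cam("side")
for n,u,v in [("brush tops",(550,125),(276,110)),("pot base",(530,172),(282,150)),("cabinet top near-right corner",(455,90),(205,110)),("cab top near",(372,82),(158,117)),("upright cup",(566,240),(378,162)),("bowl",(531,188),(312,153))]:
    print(n,np.round(tri([ray(S,u),ray(D,v)]),3))
p,R=cur(); print(p,R.as_euler('xyz',degrees=True),np.round(env.read_state()['joint_positions'],2))
E
```

```text
brush tops [0.625 0.636 0.103]
pot base [ 0.621  0.589 -0.014]
cabinet top near-right corner [0.394 0.562 0.16 ]
cab top near [0.267 0.389 0.211]
upright cup [0.844 0.309 0.032]
bowl [0.687 0.462 0.02 ]
[0.59721467 0.25099154 0.25681565] [179.87638193   0.32754521 117.57830009] [ 0.3   0.4   0.56  1.73 -0.01  1.39]
```

```bash
cat > tgt.py <<'E'
from plan import *
R0=Ro.from_quat([.9,.27,.328,-.098]); p0=np.array([.5994,-.3126,.0248])
y0=R0.as_matrix()[:,1]; A=np.cross(y0,[0,0,-1.]); A=np.cross([0,0,1.],y0) if A[0]<0 else A
A[2]=0; A/=np.linalg.norm(A); th=np.degrees(np.arccos(R0.as_matrix()[2,2]*-1))
off=R0.inv().apply(np.array([.589,-.319,.040])-p0); off[1]=0   # cup centre in tool frame; pads centre it
axis=R0.inv().apply(A)
B=np.array([.568,.290,.045])
def target(yaw,h): Q=frame(yaw,th-90); return B+[0,0,.034+h]-Q.apply(off),Q
E
python3 - <<'E'
from tgt import *
print(A,th,off,axis); P,Q=target(110,.06); print(P,Q.apply(axis)); p,R=cur()
rows([(np.array([P[0],P[1],.25]),Q,11)],f=1)
E
```

```text
[0.83500674 0.55023972 0.        ] 40.035625308440245 [ 0.00043262  0.         -0.01948943] [7.65644822e-01 2.86357258e-17 6.43263560e-01]
[0.5731988  0.27571642 0.12679439] [-1.05499069e-07  2.89856309e-07 -1.00000000e+00]
{"tx": 3.0, "ty": -1.0, "tz": 1.0, "rx": 0.3, "ry": -4.5, "rz": 0.6, "fingers": 1.0},{"tx": 3.0, "ty": -1.0, "tz": 0.0, "rx": 0.3, "ry": -4.5, "rz": 0.7, "fingers": 1.0},{"tx": 3.0, "ty": -1.0, "tz": 0.0, "rx": 0.3, "ry": -4.5, "rz": 0.6, "fingers": 1.0},{"tx": 3.0, "ty": -1.0, "tz": 0.0, "rx": 0.4, "ry": -4.5, "rz": 0.6, "fingers": 1.0},{"tx": 3.0, "ty": -1.0, "tz": 0.0, "rx": 0.3, "ry": -4.5, "rz": 0.7, "fingers": 1.0},{"tx": 3.0, "ty": -1.0, "tz": -1.0, "rx": 0.3, "ry": -4.5, "rz": 0.6, "fingers": 1.0},{"tx": 3.0, "ty": -1.0, "tz": -1.0, "rx": 0.3, "ry": -4.5, "rz": 0.7, "fingers": 1.0},{"tx": 3.0, "ty": -1.0, "tz": -1.0, "rx": 0.3, "ry": -4.6, "rz": 0.6, "fingers": 1.0},{"tx": 3.0, "ty": -1.0, "tz": -1.0, "rx": 0.3, "ry": -4.5, "rz": 0.7, "fingers": 1.0},{"tx": 2.0, "ty": -1.0, "tz": -1.0, "rx": 0.3, "ry": -4.5, "rz": 0.6, "fingers": 1.0},{"tx": 3.0, "ty": -2.0, "tz": -2.0, "rx": 0.3, "ry": -4.5, "rz": 0.6, "fingers": 1.0},
```

apply_moves(
  increments=[
    {"tx":3,"ty":-1,"tz":1,"rx":0.3,"ry":-4.5,"rz":0.6,"fingers":1},
    {"tx":3,"ty":-1,"tz":0,"rx":0.3,"ry":-4.5,"rz":0.6,"fingers":1},
    {"tx":3,"ty":-1,"tz":0,"rx":0.3,"ry":-4.5,"rz":0.6,"fingers":1},
    {"tx":3,"ty":-1,"tz":0,"rx":0.3,"ry":-4.5,"rz":0.6,"fingers":1},
    {"tx":3,"ty":-1,"tz":0,"rx":0.3,"ry":-4.5,"rz":0.6,"fingers":1},
    {"tx":3,"ty":-1,"tz":-1,"rx":0.3,"ry":-4.5,"rz":0.6,"fingers":1},
    {"tx":3,"ty":-1,"tz":-1,"rx":0.3,"ry":-4.5,"rz":0.6,"fingers":1},
    {"tx":3,"ty":-1,"tz":-1,"rx":0.3,"ry":-4.5,"rz":0.6,"fingers":1},
    {"tx":3,"ty":-1,"tz":-1,"rx":0.3,"ry":-4.5,"rz":0.6,"fingers":1},
    {"tx":3,"ty":-1,"tz":-1,"rx":0.3,"ry":-4.5,"rz":0.6,"fingers":1},
    {"tx":3,"ty":-1,"tz":-2,"rx":0.3,"ry":-4.5,"rz":0.6,"fingers":1},
    {"tx":0,"ty":0,"tz":0,"rx":0,"ry":0,"rz":0,"fingers":1},
  ],
)

```text
time_s: 9.95
tcp_pos: [0.5724, 0.2772, 0.2442]
tcp_rot: [0.344, 0.517, 0.745, -0.245]
contact_force: [0.1, 0.3, -2.5]
width: 0.0469
finger_force: 62.1
```

```bash
python3 - <<'E'
from tgt import *
P,Q=target(110,.025); p,R=cur(); print(p,P,R.apply(axis),np.round(env.read_state()['joint_positions'],2))
rows([(P,Q,8)],f=1)
from h import *
print("t",env.read_state()['time_s'])
a=imaging.read_camera("scene")[...,::-1][60:280,320:580]; b=imaging.read_camera("side")[...,::-1][30:250,170:430]
cv2.imwrite("pics/c1.png",np.hstack([cv2.resize(a,(400,338)),cv2.resize(b,(400,338))]))
E
```

```text
[0.57238749 0.27721138 0.24422638] [0.5731988  0.27571642 0.09179439] [-0.00797547 -0.00297542 -0.99996377] [ 0.7   0.67  0.67  1.97 -0.8   2.09]
{"tx": 14.0, "ty": 0.0, "tz": 12.0, "rx": 0.0, "ry": 0.0, "rz": 0.1, "fingers": 1.0},{"tx": 15.0, "ty": 0.0, "tz": 13.0, "rx": 0.0, "ry": 0.0, "rz": 0.0, "fingers": 1.0},{"tx": 14.0, "ty": 1.0, "tz": 12.0, "rx": 0.0, "ry": 0.0, "rz": 0.1, "fingers": 1.0},{"tx": 15.0, "ty": 0.0, "tz": 13.0, "rx": 0.0, "ry": 0.0, "rz": 0.1, "fingers": 1.0},{"tx": 14.0, "ty": 0.0, "tz": 12.0, "rx": -0.1, "ry": 0.0, "rz": 0.1, "fingers": 1.0},{"tx": 15.0, "ty": 0.0, "tz": 13.0, "rx": 0.0, "ry": 0.0, "rz": 0.0, "fingers": 1.0},{"tx": 14.0, "ty": 0.0, "tz": 12.0, "rx": 0.0, "ry": 0.0, "rz": 0.1, "fingers": 1.0},{"tx": 15.0, "ty": 0.0, "tz": 12.0, "rx": 0.0, "ry": 0.0, "rz": 0.1, "fingers": 1.0},
t 9.95
```

View pics/c1.png

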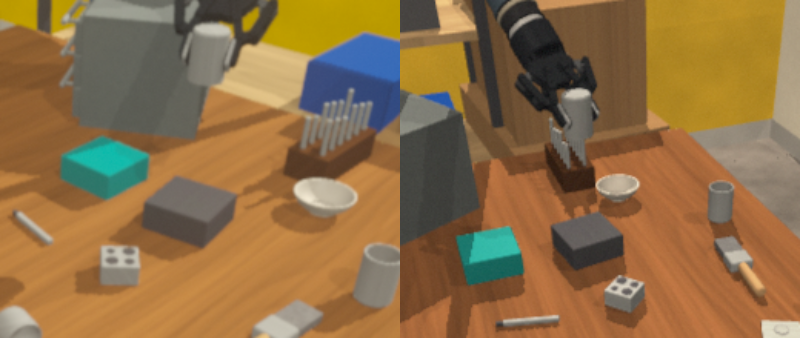

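The tumbler is held mouth down and vertical, over the dark block (left crop: cup at (210,52), block top at (190,200)). Next I lower it to a 25 mm hover.

apply_moves(
  increments=[
    {"tx":14,"ty":0,"tz":12,"rx":0,"ry":0,"rz":0,"fingers":1},
    {"tx":15,"ty":0,"tz":13,"rx":0,"ry":0,"rz":0,"fingers":1},
    {"tx":14,"ty":0,"tz":12,"rx":0,"ry":0,"rz":0,"fingers":1},
    {"tx":15,"ty":0,"tz":13,"rx":0,"ry":0,"rz":0,"fingers":1},
    {"tx":14,"ty":0,"tz":12,"rx":0,"ry":0,"rz":0,"fingers":1},
    {"tx":15,"ty":0,"tz":13,"rx":0,"ry":0,"rz":0,"fingers":1},
    {"tx":14,"ty":0,"tz":12,"rx":0,"ry":0,"rz":0,"fingers":1},
    {"tx":15,"ty":0,"tz":12,"rx":0,"ry":0,"rz":0,"fingers":1},
    {"tx":0,"ty":0,"tz":0,"rx":0,"ry":0,"rz":0,"fingers":1},
    {"tx":0,"ty":0,"tz":0,"rx":0,"ry":0,"rz":0,"fingers":1},
  ],
)

```text
time_s: 11.05
tcp_pos: [0.5755, 0.2733, 0.0987]
tcp_rot: [0.346, 0.52, 0.743, -0.241]
contact_force: [0.5, 0.4, -1.3]
width: 0.0472
finger_force: 62.0
```

```bash
python3 - <<'E'
from tgt import *
P,Q=target(110,0.0); p,R=cur(); print(p,P,R.apply(axis),"tool err",R.inv().apply(P-p)*1000,(R.inv()*Q).as_rotvec(degrees=True),"down 1mm:",R.inv().apply([0,0,-1]))
from h import *
c=p+R.apply(off); print("predicted cup",c)
vis=[];rs=[]
for n in("scene","side"):
    cm=cam(n);im=imaging.read_camera(n)[...,::-1].copy(); K,Rc,t=cm
    f=lambda X:(lambda q:tuple(int(v) for v in q[:2]/q[2]))(K@(Rc@X+t))
    u,v=f(c)
    for X in (c,c+[0,0,.034],c-[0,0,.034],B): im[f(X)[1],f(X)[0]]=(0,0,255)
    vis.append(cv2.resize(im[v-60:v+70,u-75:u+75],(400,347),interpolation=cv2.INTER_NEAREST))
cv2.imwrite("pics/c2.png",np.hstack(vis))
E
```

```text
[0.57554525 0.27328918 0.09872537] [0.5731988  0.27571642 0.06679439] [ 0.00149845  0.00128781 -0.99999805] tool err [26.41800905 -1.42893288 18.19427328] [ 0.13788232 -0.03987047 -0.02253117] down 1mm: [ 0.76519645 -0.00184965  0.6437942 ]
predicted cup [0.57030545 0.28754876 0.11094151]
```

View pics/c2.png

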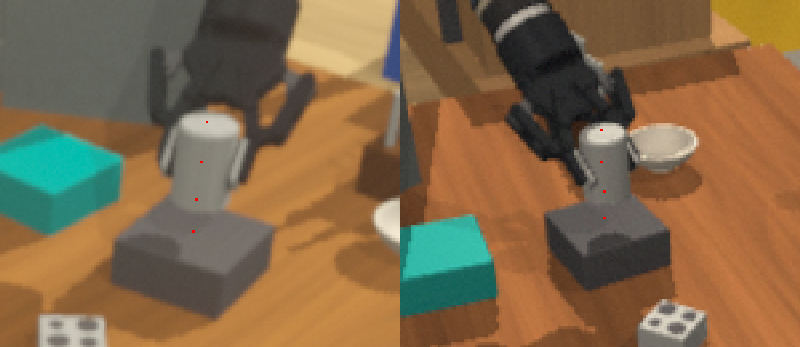

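Both views show the cup vertical and centred over the block, with the predicted marks lying on its axis. I lower most of the remaining 32 mm, then finish slowly.

apply_moves(
  increments=[
    {"tx":6,"ty":-1,"tz":3,"rx":0,"ry":0,"rz":0,"fingers":1},
    {"tx":6,"ty":0,"tz":4,"rx":0,"ry":0,"rz":0,"fingers":1},
    {"tx":5,"ty":0,"tz":4,"rx":0,"ry":0,"rz":0,"fingers":1},
    {"tx":4,"ty":0,"tz":3,"rx":0,"ry":0,"rz":0,"fingers":1},
    {"tx":2,"ty":0,"tz":2,"rx":0,"ry":0,"rz":0,"fingers":1},
    {"tx":0,"ty":0,"tz":0,"rx":0,"ry":0,"rz":0,"fingers":1},
    {"tx":0,"ty":0,"tz":0,"rx":0,"ry":0,"rz":0,"fingers":1},
    {"tx":0,"ty":0,"tz":0,"rx":0,"ry":0,"rz":0,"fingers":1},
  ],
)

```text
time_s: 11.95
tcp_pos: [0.5735, 0.2761, 0.0698]
tcp_rot: [0.347, 0.519, 0.743, -0.241]
contact_force: [-0.9, -0.8, -0.5]
width: 0.0469
finger_force: 62.1
```

```bash
python3 - <<'E'
from tgt import *
P,Q=target(110,0.0); p,R=cur(); print(p,P,"axis",R.apply(axis),"tool err",R.inv().apply(P-p)*1000,env.read_state()['contact_force'])
E
```

```text
[0.57345644 0.27608489 0.0698029 ] [0.5731988  0.27571642 0.06679439] axis [ 1.30212693e-03  5.61169097e-04 -9.99998995e-01] tool err [ 2.13743328 -0.3730333   2.13202124] [-0.86438831 -0.75937052 -0.46883062]
```

apply_moves(
  increments=[
    {"tx":0.8,"ty":0,"tz":0.6,"rx":0,"ry":0,"rz":0,"fingers":1},
    {"tx":0.8,"ty":0,"tz":0.6,"rx":0,"ry":0,"rz":0,"fingers":1},
    {"tx":0.4,"ty":0,"tz":0.3,"rx":0,"ry":0,"rz":0,"fingers":1},
    {"tx":0,"ty":0,"tz":0,"rx":0,"ry":0,"rz":0,"fingers":1},
    {"tx":0,"ty":0,"tz":0,"rx":0,"ry":0,"rz":0,"fingers":1},
  ],
)

```text
time_s: 12.45
tcp_pos: [0.5732, 0.2761, 0.0669]
tcp_rot: [0.346, 0.519, 0.743, -0.242]
contact_force: [0.1, 0.4, -1.9]
width: 0.0475
finger_force: 62.1
```

Force is still only the part's weight, so no contact yet. I step down in 0.5 mm steps.

apply_moves(
  increments=[
    {"tx":0.4,"ty":0,"tz":0.3,"rx":0,"ry":0,"rz":0,"fingers":1},
    {"tx":0.4,"ty":0,"tz":0.3,"rx":0,"ry":0,"rz":0,"fingers":1},
    {"tx":0,"ty":0,"tz":0,"rx":0,"ry":0,"rz":0,"fingers":1},
    {"tx":0,"ty":0,"tz":0,"rx":0,"ry":0,"rz":0,"fingers":1},
  ],
)

```text
time_s: 12.85
tcp_pos: [0.5733, 0.2762, 0.0665]
tcp_rot: [0.347, 0.519, 0.743, -0.241]
contact_force: [-0.6, 0.2, 1.5]
width: 0.0471
finger_force: 62.3
```

apply_moves(
  increments=[
    {"tx":0.4,"ty":0,"tz":0.3,"rx":0,"ry":0,"rz":0,"fingers":1},
    {"tx":0,"ty":0,"tz":0,"rx":0,"ry":0,"rz":0,"fingers":1},
    {"tx":0,"ty":0,"tz":0,"rx":0,"ry":0,"rz":0,"fingers":1},
  ],
)

```text
time_s: 13.15
tcp_pos: [0.5733, 0.2762, 0.0664]
tcp_rot: [0.347, 0.519, 0.743, -0.241]
contact_force: [-3.1, -0.4, 4.9]
width: 0.0473
finger_force: 62.5
```

Contact is confirmed at about 5 N and the height matches the prediction. I open the fingers.

apply_moves(
  increments=[
    {"tx":0,"ty":0,"tz":0,"rx":0,"ry":0,"rz":0,"fingers":0},
    {"tx":0,"ty":0,"tz":0,"rx":0,"ry":0,"rz":0,"fingers":-0.5},
    {"tx":0,"ty":0,"tz":0,"rx":0,"ry":0,"rz":0,"fingers":-1},
    {"tx":0,"ty":0,"tz":0,"rx":0,"ry":0,"rz":0,"fingers":-1},
    {"tx":0,"ty":0,"tz":0,"rx":0,"ry":0,"rz":0,"fingers":-1},
    {"tx":0,"ty":0,"tz":0,"rx":0,"ry":0,"rz":0,"fingers":-1},
    {"tx":0,"ty":0,"tz":0,"rx":0,"ry":0,"rz":0,"fingers":-1},
    {"tx":0,"ty":0,"tz":0,"rx":0,"ry":0,"rz":0,"fingers":-1},
    {"tx":0,"ty":0,"tz":0,"rx":0,"ry":0,"rz":0,"fingers":-1},
    {"tx":0,"ty":0,"tz":0,"rx":0,"ry":0,"rz":0,"fingers":-1},
  ],
)

```text
time_s: 14.15
tcp_pos: [0.5732, 0.2762, 0.0654]
tcp_rot: [0.346, 0.519, 0.743, -0.241]
contact_force: [-0.3, -0.0, -0.8]
width: 0.0855
finger_force: 0.0
```

apply_moves(
  increments=[
    {"tx":0,"ty":0,"tz":-5,"rx":0,"ry":0,"rz":0,"fingers":-1},
    {"tx":0,"ty":0,"tz":-8,"rx":0,"ry":0,"rz":0,"fingers":-1},
    {"tx":0,"ty":0,"tz":-10,"rx":0,"ry":0,"rz":0,"fingers":-1},
    {"tx":0,"ty":0,"tz":-10,"rx":0,"ry":0,"rz":0,"fingers":-1},
    {"tx":0,"ty":0,"tz":-10,"rx":0,"ry":0,"rz":0,"fingers":-1},
    {"tx":0,"ty":0,"tz":-10,"rx":0,"ry":0,"rz":0,"fingers":-1},
    {"tx":0,"ty":0,"tz":-10,"rx":0,"ry":0,"rz":0,"fingers":-1},
    {"tx":0,"ty":0,"tz":-10,"rx":0,"ry":0,"rz":0,"fingers":-1},
    {"tx":0,"ty":0,"tz":0,"rx":0,"ry":0,"rz":0,"fingers":-1},
    {"tx":0,"ty":0,"tz":0,"rx":0,"ry":0,"rz":0,"fingers":-1},
  ],
)

```text
time_s: 15.15
tcp_pos: [0.554, 0.329, 0.1125]
tcp_rot: [0.347, 0.519, 0.743, -0.241]
contact_force: [-0.4, -0.1, 0.5]
width: 0.0852
finger_force: 0.0
```

```bash
python3 - <<'E'
from tgt import *
from h import *
c=B+[0,0,.034]
vis=[]
for n in("scene","side"):
    cm=cam(n);im=imaging.read_camera(n)[...,::-1].copy(); K,Rc,t=cm
    f=lambda X:(lambda q:tuple(int(v) for v in q[:2]/q[2]))(K@(Rc@X+t))
    u,v=f(c)
    for X in (c,c+[0,0,.034],B): im[f(X)[1],f(X)[0]]=(0,0,255)
    vis.append(cv2.resize(im[v-60:v+70,u-75:u+75],(400,347),interpolation=cv2.INTER_NEAREST))
cv2.imwrite("pics/c3.png",np.hstack(vis)); print(env.read_state()['time_s'],env.read_state()['tcp_pos'],env.read_state()['contact_force'])
E
```

```text
15.25 [0.55385807 0.32830109 0.11195151] [ 0.16129215 -0.66360508 -0.19958779]
```

View pics/c3.png

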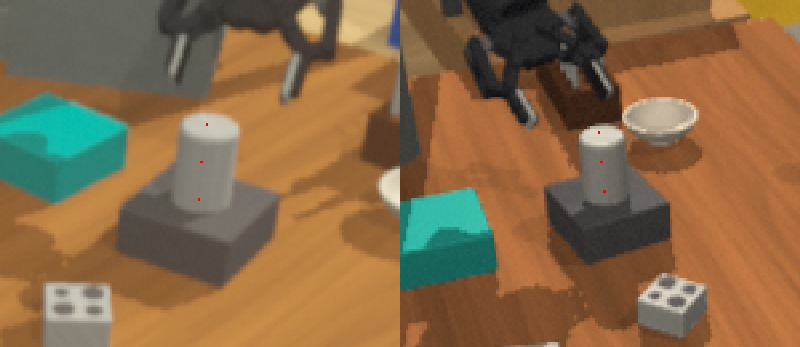

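The tumbler stands upside down, upright and centred on the block in both views, and the gripper is clear with no contact force.

```bash
python3 -c "
from bench import ticket; print(ticket.job_done())"
```

```text
the job is handed in; nothing more can be done
None
```

The tall tumbler now stands upside down in the middle of the steel bench block, set down gently and released, and the short tumbler was not touched; I handed the job in at about 15 s but got no verdict back.

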